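# Hold a display stand's upright square with a try square

### The arm

A 7-joint arm with a two-finger parallel gripper is mounted at the origin on the work surface. World frame = base frame: x ahead of the robot, y to its left, z up, the work surface at z = 0. Lengths are in m, angles in rad, forces in N, time in s.
With the tool pointing down it reaches from about 0.4 to 0.85 m from the base axis. Payload 4.5 kg.
Tool frame: the origin (TCP) lies between the finger pads; the fingertips stand 19 mm ahead of it and the grasp point (between the pads) is the TCP; z points along the fingers, y is the direction in which the jaws open and shut (so a half turn about z gives the same grasp; the last joint's range is limited). The gripper opens to 88 mm and grips with 3 to 60 N. Pads are 18 mm wide; open, the fingers measure 123 mm over their backs; the gripper's body (75 mm by 187 mm) begins 45 mm behind the grasp point.
Start: joints at [-1.106, 0.689, -0.195, 1.565, 0.157, 0.902, -0.215], TCP at [0.261, 0.568, 0.258] pointing down, gripper open.
Joint ranges: [-3.01, 3.01], [-0.46, 2.08], [-1.47, 1.51], [0.13, 2.56], [-1, 4.14], [0.04, 2.09], [-2.66, 2.66]. Speed limits (rad/s): [2.57, 2.57, 3.14, 3.14, 3.14, 3.14, 3.14].

### API

Orientations are given as a unit quaternion [x, y, z, w].
In Python, from plant import status, snapshot, finish_job, cut_out, tip_of gives the robot as it stands. The module is installed in compiled form; this text tells all that it offers.
- The arm moves only by the tool carry_out, never from a script. Its arguments are lists of equal length, an entry for each row: "linear": the shift along the world's x, y, z in m, a list of three; "roll": the turn about the world's z in rad. A call has 1 to 8 rows; each row is the pose to reach, as a shift and turn from the pose measured when the call began; what a row does not reach only later rows make up. A row lasts 1/12 s, in which the tool goes at most 41.7 mm and 7.16 degrees, less where a joint would pass 70% of its speed; a pose out of reach is approached as far as the arm can. A call with a gripper value outside its range is refused whole. "gripper" is the opening, from 0 (shut) to 1 (fully open), set as the call begins (left out, the last holds). The fingers move at their own pace and stop on an object; "grip_force" is the grip in N (left out, the last holds). Time passes only in rows, so rows that repeat a pose let the fingers close. It gives the time, the measured TCP pose, the force and the opening at its end, in the units of the state.
- status.get_state(): the state, without advancing time (a new reading comes with each control period).
- snapshot(name): name is "scene" or "top"; returns a dict with "img" (384x512x3 uint8, red, green, blue), "range_z" (384x512 float32, m along the optical axis (not along the pixel's ray), 0 where there is no reading), "fx", "fy", "cx", "cy" (pixels), "world_from_camera" (4x4, takes a point from camera to world coordinates). Camera axes: x right, y down, z forward; pixel columns grow to the right and rows downward; lengths in m; the calibration is good to about 2 mm. A picture is of the moment at which its call begins.
- finish_job(): hands the job in, once; it reports no verdict.
Trained networks look in a picture, given as the dict that the camera call returned (one of the last four; its "shot" number tells which), for a name from the list of things; names that differ only in an ending like _2 or _b are one class to them, and where a whole thing is asked for, a point or a joint stands for the part that bears it (a point fixed in the world has none). Each returns a list of dicts, best first, with "confidence" (0 to 1); they miss things now and then, are a little off and sometimes report something else, mostly with a low value. They report only what shows in the picture. A call takes as long as a camera call. They do not tell look-alikes from the thing itself.
- cut_out(picture, query): "region" (384x512 bool, what is visible of it) and "pixel" ([column, row] in pixels, amid what is visible of it).
- tip_of(picture, query): "pixel" ([column, row] in pixels: a listed point, or the origin of a listed thing).
The state is a dict: "clock": time; "q": joint angles; "qd": joint speeds; "joint_torque": joint torques, N m; "tool_pos": TCP position; "eef_rot": TCP orientation; "contact_force": force on the tool from outside, world axes, zero at the start; "moment": the same for the moment, N m; "opening": opening from 0.0 (shut) to 1.0 (fully open).
Only numpy, scipy, OpenCV 4.12 (cv2) and the standard library are available. Lean on these libraries where they do the work, as an engineer would, in place of code of your own. Each camera call takes 0.05 s, during which the arm holds its last target.

### The job

Pick the try square up off the top of the two stacked display cases and press it into the corner of the new display stand, its wooden stock flat down on the base board and its heel and blade flush along the leaning upright, so that the upright is pushed up square to the board. The upright is sprung and leans back when let go, so finish while still gripping the square and pressing it against both the board and the upright. Do not shift the display cases or disturb the other goods on the table.

Things in the scene. Friction and masses are not known exactly. Their poses are not given: they have to be found in the camera images.
- square_grip (a point): Centre of the stock of the try square (0.18 to 0.34 kg), which stands on the pile. Stock: wooden bar 170 (x) x 20 (y) x 50 mm (z), gripped across its 20 mm; this point is 25 mm above its underside. A steel blade, 34 (x) x 4 mm (y), rises 100 mm above the stock at its +x end, over x = +51 to +85 mm (keep the gripper's body clear of it). x: to the heel, z: up.
- square_heel (a point): Heel of the try square: middle of the lower edge of the stock's +x end face, at (85, 0, -25) mm from square_grip, same axes. That end face and the blade's outer edge form one straight 150 mm high face at right angles to the underside.
- corner (a point): The corner of the display stand, fixed to the table: the line where the upright's front face meets the base board's top face (24 mm above the table), at the middle of the upright's width. Axes: x points from the board into the upright, y along the corner, z up. The board is 110 mm wide (y) and its top reaches from x = -220 to +40 mm here.
- stand: Base board of the stand, pale wood, 260 x 110 mm, on two battens; fixed. Origin under its centre at table height, top face 24 mm above it; axes as those of corner, which lies at (90, 0, 24) mm.
- upright_top (a point): Middle of the top edge of the upright's front face. The upright is a pale wooden post 44 mm wide (y), 22 mm thick (x), 190 mm high, hinged on the line of corner; axes turn with it: z runs up along its front face, x through its thickness away from the board.
- upright (a joint): Lean of the upright in rad: 0 is square to the base board, positive leans towards the board side (-x of corner), where the square goes. A spring lets it rest at about 0.16 to 0.23; pushing it up to 0 takes about 2.5 N at 150 mm height, and it pushes back with about 1.5 N while held there. It can be pushed past square, to -0.25.
- case_top: Upper display case of the pile: flat closed dark wooden box with a coin panel, 200 x 120 x 30 mm, 0.7 kg, loose. Origin under its centre, z up.
- case_low: Lower display case: the same, 220 x 140 x 30 mm, on the table under the upper one, loose.
- copper_cup: Bystander: copper cup without handle, 80 mm wide, 85 mm high; origin under its centre.
- brass_bowl: Bystander: brass bowl, 100 mm wide, 45 mm high; origin under its centre.
- candle_holder: Bystander: brass candle holder, foot 84 mm wide, 85 mm high; origin under its centre.
- tin: Bystander: round tin, 70 mm wide, 60 mm high; origin under its centre.
Things that resemble listed ones, but are neither listed nor needed, are in the scene too. What is shaped like the part that bears square_grip but green is not meant. Leave any pink look-alike of the case_top alone.

How it is judged:
By the outcome, as a careful person would: the job done as asked, in the order asked, and still so for the second after the job is handed in, while the arm keeps its last pose, push and grip.
It also fails if it takes over 42 s, if anything falls off the work surface, if the arm or the gripper's body presses on something with over 40 N, if the wrist force passes 120 N, or if a joint passes its speed limit or range.

## Working session

There is one attempt and no reset: what is moved stays moved. The work goes in short steps, Python scripts to look and compute and a tool call to move; the robot and the scene stay as the last step left them, time stands still between calls to the robot, and variables do not carry over. Pictures are saved under pics/ and viewed, and the job is handed in when it is done.

Besides the shell and the picture viewer there is one more tool, called after ">>>" as name([rows], argument=value, ...), one row to a line, values as JSON. carry_out: Moves the arm, as the interface text tells. Its arguments: {"type":"object","properties":{"linear":{"type":"array"},"roll":{"type":"array"},"gripper":{"type":"number"},"grip_force":{"type":"number"}},"required":["linear","roll"]}

```bash
mkdir -p pics
cat > h.py <<'E'
import numpy as np, cv2
from plant import status, snapshot, finish_job, cut_out, tip_of
def save(img,n): cv2.imwrite('pics/'+n, np.ascontiguousarray(img[:,:,::-1]))
def P(s):
    z=s['range_z']; v,u=np.mgrid[0:z.shape[0],0:z.shape[1]]
    c=np.stack([(u-s['cx'])/s['fx']*z,(v-s['cy'])/s['fy']*z,z],-1)
    T=np.array(s['world_from_camera']); w=c@T[:3,:3].T+T[:3,3]; w[z<=0]=np.nan
    return w
E
python3 - <<'E'
from h import *
st=status.get_state(); print(st)
for n in ('scene','top'):
    s=snapshot(n); save(s['img'],n+'1.png'); W=P(s); np.save(n+'W.npy',W); np.save(n+'I.npy',s['img'])
    print(n,np.array(s['world_from_camera']).round(3).tolist(),s['fx'])
    for q in ['square_grip','square_heel','corner','stand','upright_top','case_top','case_low','copper_cup','brass_bowl','candle_holder','tin']:
        r=tip_of(s,q)
        print(q,[(np.round(d['pixel']).tolist(),round(d['confidence'],2), W[int(d['pixel'][1]),int(d['pixel'][0])].round(3).tolist()) for d in r[:3]])
E
```

```text
{'clock': 0.0, 'q': array([-1.10624165,  0.68996651, -0.19449161,  1.56634788,  0.15731651,
        0.90252278, -0.21508581]), 'qd': array([ 1.15902305e-03,  2.99032328e-04,  2.01385674e-04, -3.70038209e-04,
       -2.36581583e-05, -2.02854279e-03,  9.22624319e-04]), 'joint_torque': array([ 4.04910315e-04, -5.27561581e+01, -1.26667667e+00, -1.53423375e+01,
       -5.26672311e-02,  6.69958186e-03,  1.66328732e-04]), 'tool_pos': array([0.26077897, 0.56732871, 0.25691933]), 'eef_rot': array([ 2.13671014e-01,  9.76905236e-01, -9.19026425e-04, -1.15591551e-04]), 'contact_force': array([-0.13953697,  0.7526752 ,  0.13119837]), 'moment': array([0.09116732, 0.01966248, 0.05339907]), 'opening': 0.9949056292707325}
scene [[-0.891, 0.381, -0.247, 0.778], [0.454, 0.749, -0.482, 0.608], [0.001, -0.542, -0.841, 1.019], [0.0, 0.0, 0.0, 1.0]] 355.5257419405947
square_grip [([324.0, 216.0], 0.76, [0.341, 0.221, 0.048]), ([275.0, 214.0], 0.6, [0.491, 0.171, 0.108])]
square_heel [([259.0, 199.0], 0.91, [0.508, 0.101, 0.105]), ([312.0, 237.0], 0.73, [0.392, 0.245, -0.002])]
corner [([208.0, 129.0], 0.83
[... 883 characters left out ...]
[269.0, 207.0], 0.58, [0.495, 0.066, 0.062]), ([201.0, 246.0], 0.57, [0.385, 0.246, 0.052])]
corner [([404.0, 208.0], 0.61, [0.499, -0.311, 0.029])]
stand [([369.0, 213.0], 0.9, [0.484, -0.215, 0.024])]
upright_top [([416.0, 200.0], 0.71, [0.501, -0.271, 0.211])]
case_top [([132.0, 284.0], 0.9, [0.278, 0.435, 0.03]), ([231.0, 201.0], 0.68, [0.505, 0.164, 0.11])]
case_low [([366.0, 120.0], 0.28, [0.758, -0.216, 0.023])]
copper_cup [([210.0, 120.0], 0.9, [0.755, 0.244, 0.005])]
brass_bowl [([280.0, 120.0], 0.56, [0.761, 0.033, 0.006])]
candle_holder [([365.0, 118.0], 0.95, [0.765, -0.214, 0.02])]
tin [([113.0, 190.0], 0.74, [0.533, 0.493, 0.061]), ([209.0, 120.0], 0.42, [0.758, 0.244, 0.004])]
```

View pics/scene1.png

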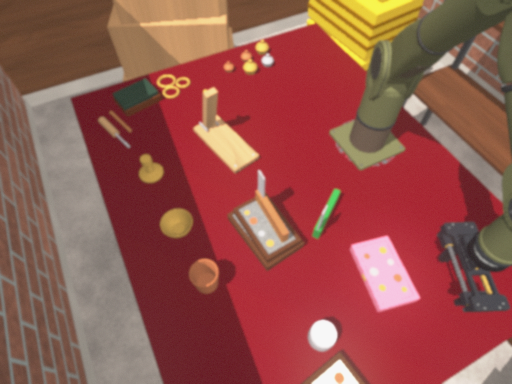

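View pics/top1.png

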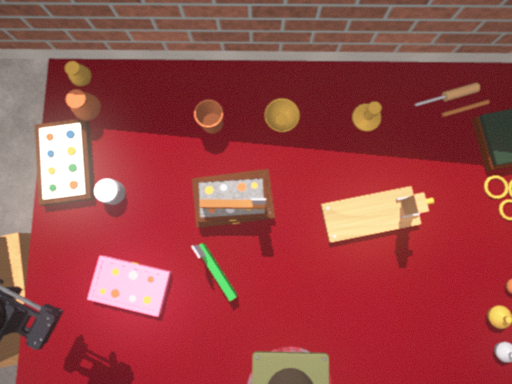

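Run:
```python
from h import *
I=np.load('sceneI.npy'); save(cv2.resize(I[150:280,200:350],None,fx=5,fy=4.5,interpolation=cv2.INTER_CUBIC)[:590],'crop1.png')
```

```text
(no output)
```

View pics/crop1.png

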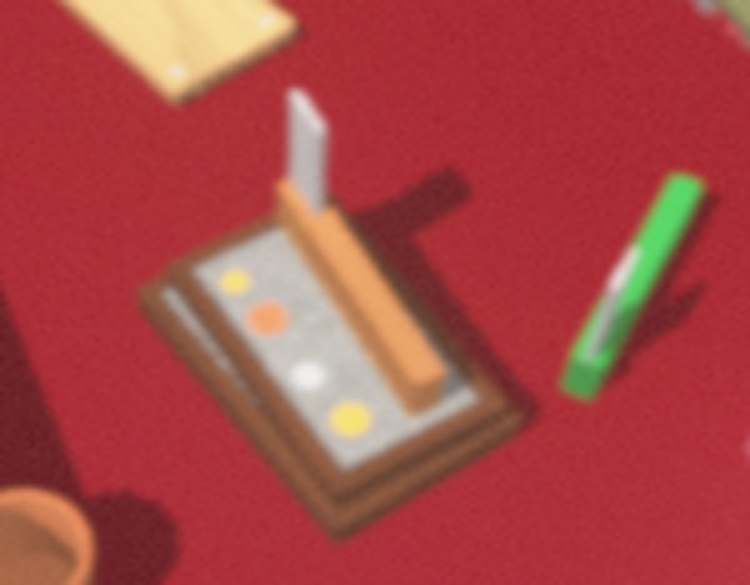

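The wooden square on the pile (scene 275,214; top 233,203) and the green one on the table (scene 326,213; top 217,270) are the two candidates. The wooden one is meant: it stands on two dark stacked cases, and green is excluded. Next I measure its geometry from depth.

Run:
```python
from h import *
def rect(p,n):
    (c,sz,a)=cv2.minAreaRect((p[:,:2]*1000).astype(np.float32)); 
    b=cv2.boxPoints(((c),sz,a)); print(n,len(p),np.round(c,1),np.round(sz,1),round(a,1),'z',np.median(p[:,2]).round(4), b.round(0).tolist())
for n in ('scene','top'):
    W=np.load(n+'W.npy'); I=np.load(n+'I.npy').astype(int)
    x,y,z=W[...,0],W[...,1],W[...,2]
    near=(abs(x-.5)<.1)&(abs(y-.15)<.16)
    rect(W[near&(z>.102)&(z<.116)],n+' stock')
    m=near&(z>.13); rect(W[m],n+' blade'); print(np.nanmax(z[m]))
    rect(W[near&(z>.053)&(z<.066)],n+' casetop')
    nb=(abs(x-.49)<.12)&(y<-.03)&(y>-.4)
    m=nb&(z>.018)&(z<.030);rect(W[m],n+' board')
    m=nb&(z>.05); rect(W[m],n+' upr')
    m=nb&(z>.195); rect(W[m],n+' uprtop'); print(np.nanmax(z[m]))
    m=nb&(z>.05)&(z<.20);p=W[m]
    for lo in np.arange(.05,.2,.03):
        s=p[(p[:,2]>lo)&(p[:,2]<lo+.03)]
        if len(s)>3: print(lo.round(2),len(s),s.min(0).round(3),s.max(0).round(3),np.percentile(s[:,1],[10,50,90]).round(3))
```

```text
scene stock 353 [498.  158.5] [ 21.7 171.6] 0.5 z 0.1088 [[486.0, 244.0], [488.0, 73.0], [510.0, 73.0], [508.0, 244.0]]
scene blade 114 [498.6  91.5] [ 5.6 34.5] 0.5 z 0.1783 [[496.0, 109.0], [496.0, 74.0], [502.0, 74.0], [501.0, 109.0]]
0.2115552930663246
scene casetop 1792 [517.9 164.1] [122.6 203.7] 4.4 z 0.0581 [[449.0, 261.0], [464.0, 58.0], [587.0, 67.0], [571.0, 270.0]]
scene board 1498 [ 483.2 -224.5] [112.8 261.5] 12.2 z 0.0233 [[400.0, -109.0], [456.0, -364.0], [566.0, -340.0], [511.0, -85.0]]
scene upr 461 [ 500.2 -300.1] [47.8 61.8] 11.4 z 0.1528 [[471.0, -274.0], [483.0, -335.0], [530.0, -326.0], [518.0, -265.0]]
scene uprtop 123 [ 498.5 -293.9] [45.8 51.7] 8.0 z 0.2104 [[472.0, -271.0], [479.0, -323.0], [525.0, -316.0], [518.0, -265.0]]
0.21552508032791817
0.05 67 [ 0.479 -0.326  0.05 ] [ 0.527 -0.298  0.08 ] [-0.312 -0.306 -0.3  ]
0.08 65 [ 0.479 -0.314  0.08 ] [ 0.525 -0.29   0.11 ] [-0.305 -0.299 -0.294]
0.11 66 [ 0.476 -0.306  0.111] [ 0.523 -0.284  0.14 ] [-0.299 -0.293 -0.288]
0.14 73 [ 0.474 -0.301  0.14 ] [ 0.521 -0.277  0.169] [-0.293 -0.286 -0.281]
0.17 89 [ 0
[... 518 characters left out ...]
7.0, -363.0], [564.0, -340.0], [508.0, -84.0]]
top upr 462 [ 497.8 -293.2] [44.  46.1] 12.3 z 0.1986 [[471.0, -275.0], [481.0, -320.0], [524.0, -311.0], [514.0, -266.0]]
top uprtop 258 [ 497.8 -293.1] [43.4 46.1] 12.3 z 0.2123 [[472.0, -275.0], [481.0, -320.0], [524.0, -311.0], [514.0, -266.0]]
0.22074530735239328
0.05 35 [ 0.479 -0.309  0.052] [ 0.52  -0.297  0.08 ] [-0.307 -0.302 -0.298]
0.08 38 [ 0.477 -0.303  0.082] [ 0.52  -0.288  0.109] [-0.301 -0.297 -0.292]
0.11 39 [ 0.476 -0.296  0.112] [ 0.519 -0.283  0.139] [-0.294 -0.289 -0.286]
0.14 45 [ 0.475 -0.29   0.14 ] [ 0.516 -0.277  0.17 ] [-0.288 -0.283 -0.278]
0.17 86 [ 0.473 -0.316  0.17 ] [ 0.515 -0.27   0.2  ] [-0.31  -0.281 -0.273]
```

>>> carry_out([
  [0.02,-0.033,0],
  [0.04,-0.066,0],
  [0.06,-0.098,0],
  [0.08,-0.131,0],
  [0.1,-0.164,0],
  [0.12,-0.197,0],
  [0.138,-0.23,0],
  [0.158,-0.262,0],
], roll=[-0.094,-0.19,-0.283,-0.377,-0.47,-0.566,-0.66,-0.755], gripper=1.0)

```text
clock: 1.87
tool_pos: [0.4194, 0.3042, 0.258]
eef_rot: [0.561, 0.828, 0.0, 0.0]
contact_force: [-0.0, -0.3, 0.1]
opening: 0.999
```

>>> carry_out([
  [0.02,-0.033,0],
  [0.04,-0.065,0],
  [0.06,-0.098,0],
  [0.078,-0.13,0],
  [0.078,-0.13,0],
  [0.078,-0.13,0],
], roll=[-0.093,-0.186,-0.28,-0.372,-0.372,-0.372])

```text
clock: 2.37
tool_pos: [0.4986, 0.1718, 0.2581]
eef_rot: [0.706, 0.708, 0.0, 0.001]
contact_force: [-0.9, -0.1, -0.6]
opening: 0.999
```

Run:
```python
from h import *
s=snapshot('scene'); save(s['img'],'scene2.png'); st=status.get_state(); print(st['tool_pos'],st['eef_rot'],st['q'])
```

```text
[0.49750233 0.17404897 0.25800736] [ 7.04285177e-01  7.09917114e-01  2.25157490e-04 -1.71340652e-04] [-0.47342442  0.56001674  0.0792801   1.86878781 -0.06495749  0.71495818
 -0.34918203]
```

View pics/scene2.png

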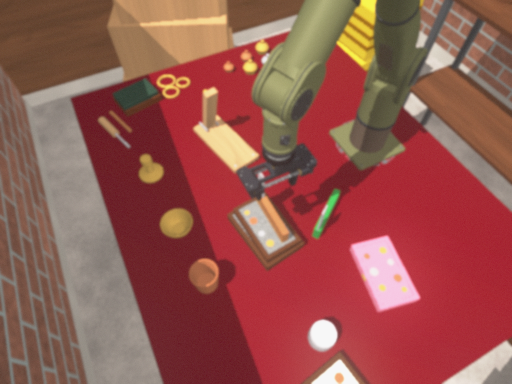

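The picture shows the gripper over the pile, with its long side across the stock and the blade clear on the stand side. I'll descend now.

>>> carry_out([
  [0,0,-0.035],
  [0,0,-0.07],
  [0,0,-0.1],
  [0,0,-0.13],
  [0,0,-0.15],
  [0,0,-0.162],
  [0,0,-0.171],
  [0,0,-0.171],
], roll=[0,0,0,0,0,0,0,0])

```text
clock: 3.08
tool_pos: [0.496, 0.1757, 0.0855]
eef_rot: [0.703, 0.711, -0.001, -0.001]
contact_force: [0.3, -0.2, 0.6]
opening: 1.003
```

>>> carry_out([
  [0,0,0],
  [0,0,0],
  [0,0,0],
  [0,0,0],
  [0,0,0],
  [0,0,0],
  [0,0,0],
  [0,0,0],
], roll=[0,0,0,0,0,0,0,0], gripper=0.0, grip_force=35)

```text
clock: 3.75
tool_pos: [0.4961, 0.1757, 0.0857]
eef_rot: [0.703, 0.711, -0.001, -0.001]
contact_force: [-0.5, 1.2, 0.3]
opening: 0.422
```

>>> carry_out([
  [0,0,0],
  [0,0,0],
  [0,0,0],
  [0,0,0],
  [0,0,0],
  [0,0,0],
], roll=[0,0,0,0,0,0])

```text
clock: 4.25
tool_pos: [0.4961, 0.1756, 0.0857]
eef_rot: [0.703, 0.711, -0.001, -0.001]
contact_force: [-0.1, -0.5, 1.1]
opening: 0.225
```

>>> carry_out([
  [0,0,0.002],
  [0,0,0.006],
  [0,0,0.012],
  [0,0,0.02],
  [0,0,0.03],
  [0,0,0.04],
  [0,0,0.04],
  [0,0,0.04],
], roll=[0,0,0,0,0,0,0,0])

```text
clock: 4.92
tool_pos: [0.4967, 0.1759, 0.1267]
eef_rot: [0.703, 0.711, 0.0, -0.001]
contact_force: [-0.0, -0.4, -2.3]
opening: 0.224
```

Run:
```python
from h import *
st=status.get_state(); print(st['tool_pos'],st['eef_rot'],st['opening'],st['contact_force'],st['moment'])
s=snapshot('scene'); I=s['img']; save(cv2.resize(I[60:310,150:400],None,fx=2.3,fy=2.3),'c3.png')
```

```text
[0.49669161 0.17587813 0.12666509] [ 7.03236807e-01  7.10955045e-01  3.77122634e-04 -8.80272579e-04] 0.22382760916870062 [-0.01240853 -0.35242978 -2.32780378] [0.09284033 0.0834797  0.05399877]
```

View pics/c3.png

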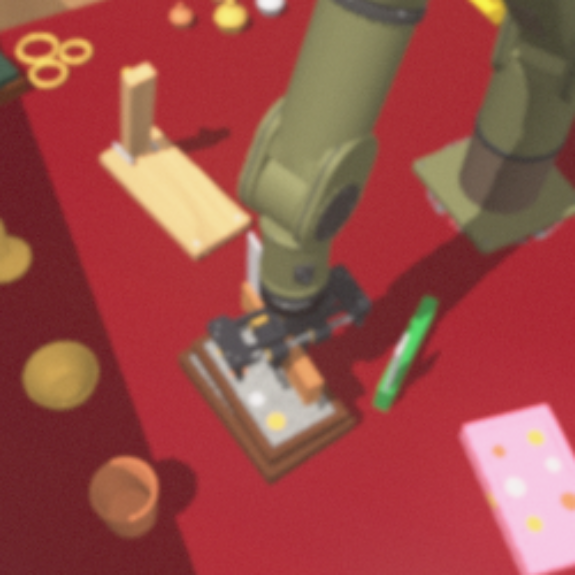

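>>> carry_out([
  [0,-0.01,0.02],
  [-0.002,-0.03,0.03],
  [-0.004,-0.06,0.03],
  [-0.006,-0.09,0.03],
  [-0.009,-0.12,0.03],
  [-0.012,-0.15,0.03],
  [-0.015,-0.18,0.03],
  [-0.018,-0.21,0.03],
], roll=[0,0.02,0.04,0.07,0.1,0.13,0.16,0.19])

```text
clock: 5.63
tool_pos: [0.4776, -0.0356, 0.1557]
eef_rot: [0.632, 0.775, -0.001, -0.002]
contact_force: [0.8, -0.6, -2.0]
opening: 0.229
```

Run:
```python
from h import *
st=status.get_state(); p=st['tool_pos'];q=st['eef_rot']; print(p,np.degrees(np.arctan2(q[1],q[0]))*2-90,st['contact_force']); print(np.array([.4687,-.159,.0497])-p)
```

```text
[ 0.47756786 -0.03561011  0.15568643] 11.618446482860222 [ 0.78289063 -0.55499455 -2.01582452]
[-0.00886786 -0.12338989 -0.10598643]
```

>>> carry_out([
  [-0.002,-0.03,0],
  [-0.004,-0.06,0],
  [-0.006,-0.09,-0.01],
  [-0.008,-0.11,-0.03],
  [-0.009,-0.12,-0.05],
  [-0.009,-0.123,-0.07],
  [-0.009,-0.123,-0.085],
  [-0.009,-0.123,-0.085],
], roll=[0.012,0.012,0.012,0.012,0.012,0.012,0.012,0.012])

```text
clock: 6.3
tool_pos: [0.4667, -0.1586, 0.068]
eef_rot: [0.628, 0.779, -0.002, -0.004]
contact_force: [0.4, 0.5, -3.2]
opening: 0.222
```

```bash
cat > m.py <<'E'
from h import *
import sys
st=status.get_state(); p=st['tool_pos'];q=st['eef_rot']; print(st['clock'],p,np.degrees(np.arctan2(q[1],q[0]))*2-90,q,st['contact_force'],st['moment'],st['opening'])
for n in ('scene','top'):
    s=snapshot(n); W=P(s); I=s['img']
    np.savez(n+'L.npz',W=W,I=I)
    x,y,z=W[...,0],W[...,1],W[...,2]
    c=I[60:210,150:300] if n=='scene' else I[140:290,290:440]
    save(cv2.resize(c,None,fx=4,fy=4,interpolation=cv2.INTER_CUBIC)[:600],sys.argv[1]+n+'.png')
E
python3 m.py a
```

```text
6.3 [ 0.46666922 -0.15859223  0.0679551 ] 12.259729511284107 [ 0.62755116  0.77856272 -0.00189569 -0.00400446] [ 0.35777599  0.51737263 -3.2311242 ] [ 0.08747465  0.07683629 -0.04089805] 0.22235043371123075
```

View pics/ascene.png

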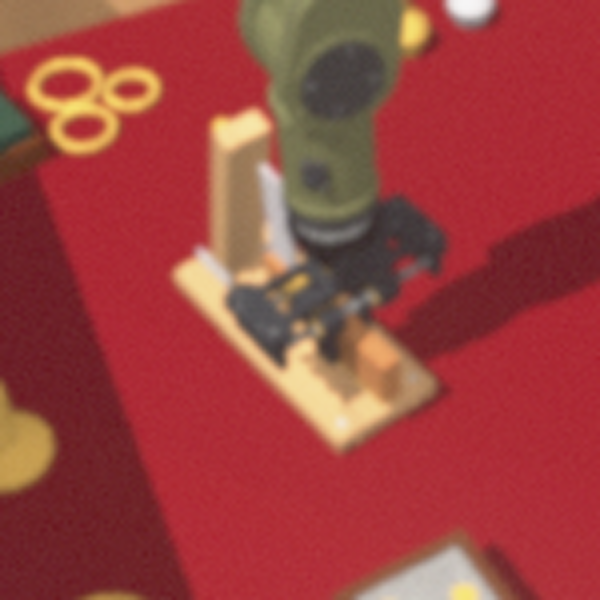

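View pics/atop.png

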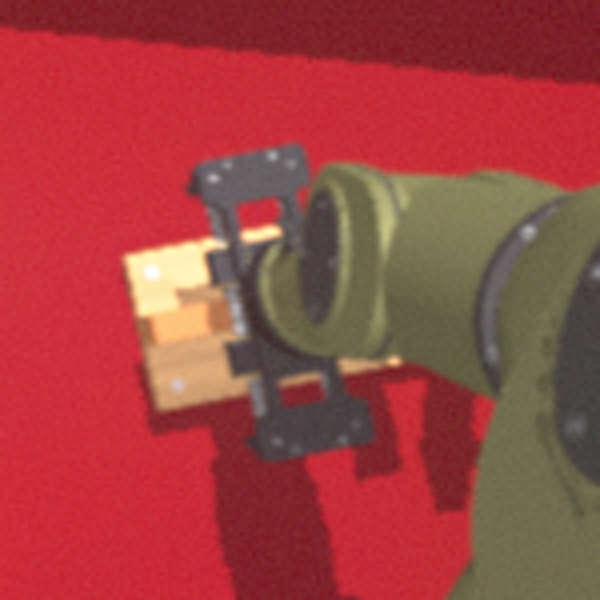

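The picture shows the stock lined up over the board, with the blade free in front of the upright. I'll lower it until contact.

>>> carry_out([
  [0.001,0,-0.006],
  [0.002,0,-0.011],
  [0.002,0,-0.015],
  [0.002,0,-0.015],
  [0.002,0,-0.015],
  [0.002,0,-0.015],
], roll=[0,0,0,0,0,0])

```text
clock: 6.9
tool_pos: [0.4701, -0.1583, 0.0555]
eef_rot: [0.627, 0.779, -0.001, -0.002]
contact_force: [0.2, -0.3, -2.3]
opening: 0.226
```

```bash
python3 m.py b
cat > an.py <<'E'
from h import *
c=np.array([.502,-.312,.024]); ex=np.array([.213,-.977,0]); ey=np.array([.977,.213,0])
for n in ('scene','top'):
    d=np.load(n+'L.npz'); W=d['W']; I=d['I'].astype(float); Q=W-c; X=Q@ex;Y=Q@ey;Z=Q[...,2]
    print(n)
    r,g,b=I[...,0],I[...,1],I[...,2]
    st=(abs(Y)<.02)&(X<-.0)&(X>-.26)&(Z>.04)&(Z<.06)&(r>g*1.4)&(r>b*1.5)
    if st.sum()>5:
        x=X[st];zz=Z[st];y=Y[st]
        for lo in np.arange(-.26,0,.03):
            k=(x>=lo)&(x<lo+.03)
            if k.sum()>3: print('stock',lo.round(2),k.sum(),'Z',np.median(zz[k]).round(4),'Y',y[k].min().round(4),y[k].max().round(4))
        print('Xmin',x.min().round(4))
    bl=(abs(Y)<.012)&(X<.0)&(X>-.12)&(Z>.06)&(Z<.155)&(abs(r-g)<25)&(r>110)
    for lo in np.arange(.05,.16,.02):
        k=bl&(Z>=lo)&(Z<lo+.02)
        if k.sum()>1: print('blade',lo.round(2),k.sum(),X[k].min().round(4),X[k].max().round(4),'Y',np.median(Y[k]).round(4))
    up=(abs(Y)<.03)&(X>-.06)&(X<.08)&(Z>.03)&(Z<.2)&(r>b*1.25)&(g>r*.6)
    for lo in np.arange(.03,.2,.02):
        k=up&(Z>=lo)&(Z<lo+.02)
        if k.sum()>2: print('upr',lo.round(2),k.sum(),'X p2,50',np.percentile(X[k],[2,50,98]).round(4),'Y',np.percentile(Y[k],[2,98]).round(4))
E
python3 an.py
```

```text
6.9 [ 0.47014967 -0.15834276  0.05547932] 12.322563599363164 [ 0.62712839  0.77891197 -0.00101499 -0.00225617] [ 0.20463462 -0.26219014 -2.30531397] [0.08078629 0.12243476 0.00154914] 0.22552585245933152
scene
stock -0.23 47 Z 0.0531 Y -0.0066 0.014
stock -0.2 50 Z 0.0544 Y -0.0062 0.0144
stock -0.17 6 Z 0.0528 Y -0.0141 0.0137
stock -0.08 6 Z 0.0532 Y 0.011 0.0135
Xmin -0.2263
blade 0.05 10 -0.0876 -0.0534 Y 0.0038
blade 0.07 24 -0.0867 -0.0543 Y 0.0041
blade 0.09 21 -0.0899 -0.0501 Y 0.004
blade 0.11 22 -0.0858 -0.0552 Y 0.0044
blade 0.13 19 -0.0824 -0.0512 Y 0.0046
blade 0.15 8 -0.0849 -0.0545 Y 0.0044
upr 0.03 49 X p2,50 [-0.0577 -0.0063  0.0082] Y [-0.0206  0.023 ]
upr 0.05 45 X p2,50 [-0.0594 -0.0111  0.004 ] Y [-0.0198  0.0227]
upr 0.07 39 X p2,50 [-0.0185 -0.0147  0.0008] Y [-0.0146  0.023 ]
upr 0.09 41 X p2,50 [-0.0241 -0.0195 -0.0025] Y [-0.0142  0.0227]
upr 0.11 46 X p2,50 [-0.0309 -0.024  -0.0067] Y [-0.0213  0.0221]
upr 0.13 49 X p2,50 [-0.0341 -0.0277 -0.0114] Y [-0.0217  0.0232]
upr 0.15 55 X p2,50 [-0.038  -0.0325 -0.0164] Y [-0.0204  0.023 ]
upr 0.17 112 X p2,50 [-0.0398 -0.0326  0.0034] Y [-0.0217  0.0223]
upr 0.19 12 X p2,50 [-0.039  -0.0261 -0.0205] Y [-0.0116  0.0211]
top
stock -0.23 14 Z 0.0541 Y -0.0074 0.0115
stock -0.2 46 Z 0.0562 Y -0.0074 0.0122
Xmin -0.226
```

>>> carry_out([
  [-0.002,0,-0.002],
  [-0.002,0,-0.004],
  [-0.002,0,-0.005],
  [-0.002,0,-0.005],
], roll=[0,0,0,0])

```text
clock: 7.33
tool_pos: [0.468, -0.1584, 0.0503]
eef_rot: [0.627, 0.779, -0.001, -0.002]
contact_force: [0.6, 0.7, -2.4]
opening: 0.226
```

>>> carry_out([
  [0,0,-0.001],
  [0,0,-0.002],
  [0,0,-0.002],
  [0,0,-0.002],
], roll=[0,0,0,0])

```text
clock: 7.67
tool_pos: [0.4681, -0.1583, 0.0496]
eef_rot: [0.627, 0.779, -0.001, -0.002]
contact_force: [-2.1, 1.2, 12.4]
opening: 0.222
```

>>> carry_out([
  [0,0,-0.0005],
  [0.001,-0.005,-0.0005],
  [0.0025,-0.012,-0.0005],
  [0.004,-0.019,-0.0005],
  [0.0055,-0.026,-0.0005],
  [0.0065,-0.031,-0.0005],
  [0.0075,-0.035,-0.0005],
  [0.0075,-0.035,-0.0005],
], roll=[0,0,0,0,0,0,0,0], grip_force=55)

```text
clock: 8.33
tool_pos: [0.4761, -0.1931, 0.0496]
eef_rot: [0.627, 0.779, -0.0, -0.002]
contact_force: [-0.2, 0.9, 6.0]
opening: 0.224
```

```bash
python3 m.py c;python3 an.py
```

```text
8.3333 [ 0.47612458 -0.19310442  0.04961826] 12.357424971496158 [ 6.26892363e-01  7.79103914e-01 -2.53930986e-04 -1.72944218e-03] [-0.20111224  0.8785324   6.01911349] [0.28041533 0.09374005 0.06293831] 0.224454268508353
scene
stock -0.2 35 Z 0.0484 Y -0.0109 0.0113
stock -0.17 44 Z 0.0492 Y -0.0089 0.013
stock -0.14 15 Z 0.0492 Y -0.0122 0.0121
stock -0.05 6 Z 0.0486 Y 0.0082 0.0122
Xmin -0.1896
blade 0.05 11 -0.0531 -0.0047 Y 0.0028
blade 0.07 27 -0.0519 -0.0102 Y 0.0027
blade 0.09 16 -0.0439 -0.0101 Y 0.003
blade 0.11 22 -0.0496 -0.0125 Y 0.003
blade 0.13 19 -0.0472 -0.0186 Y 0.003
blade 0.15 4 -0.0423 -0.024 Y 0.0021
upr 0.03 49 X p2,50 [-0.0406 -0.0036  0.0179] Y [-0.0015  0.0229]
upr 0.05 43 X p2,50 [-0.039  -0.006   0.0136] Y [-0.0024  0.0223]
upr 0.07 30 X p2,50 [-0.0147 -0.0076  0.0088] Y [-0.0001  0.0233]
upr 0.09 31 X p2,50 [-0.0141 -0.0105  0.0068] Y [0.0004 0.023 ]
upr 0.11 34 X p2,50 [-0.018  -0.0121  0.0054] Y [-0.0053  0.0223]
upr 0.13 42 X p2,50 [-0.02   -0.0161 -0.0011] Y [-0.0145  0.023 ]
upr 0.15 47 X p2,50 [-0.0217 -0.0187 -0.0032] Y [-0.0147  0.0224]
upr 0.17 83 X p2,50 [-0.0246 -0.0205  0.0188] Y [-0.0135  0.0226]
upr 0.19 33 X p2,50 [-0.0215 -0.0092 -0.0023] Y [-0.0168  0.0221]
top
stock -0.2 13 Z 0.0501 Y -0.0089 0.0098
stock -0.17 52 Z 0.0509 Y -0.0089 0.0108
Xmin -0.1908
```

View pics/cscene.png

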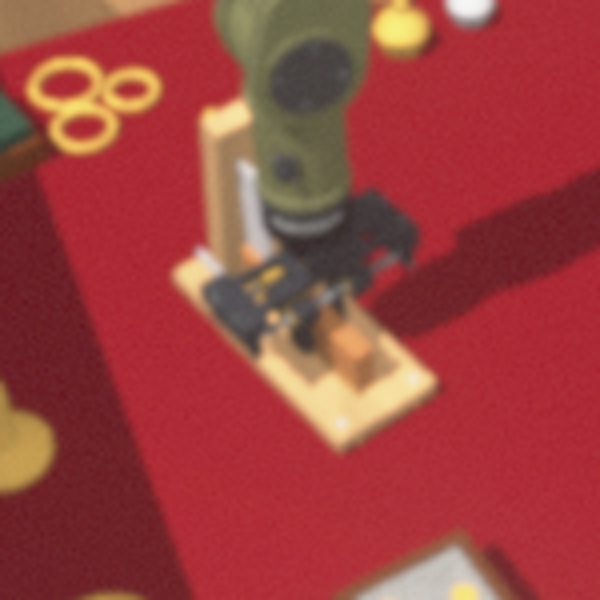

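>>> carry_out([
  [0.001,-0.004,-0.0008],
  [0.002,-0.008,-0.0008],
  [0.0025,-0.012,-0.0008],
  [0.003,-0.014,-0.0008],
  [0.0035,-0.016,-0.0008],
  [0.0035,-0.016,-0.0008],
], roll=[0,0,0,0,0,0])

```text
clock: 8.93
tool_pos: [0.4799, -0.2069, 0.0496]
eef_rot: [0.626, 0.78, 0.001, -0.002]
contact_force: [-2.2, 6.4, 9.9]
opening: 0.225
```

```bash
python3 m.py d;python3 an.py
```

```text
8.9333 [ 0.47994635 -0.20693561  0.04960172] 12.49917477630143 [ 0.62592722  0.77987764  0.00085138 -0.00229371] [-2.15374135  6.43285615  9.94281019] [0.97475654 0.23765686 0.02043526] 0.22530290698191927
scene
stock -0.2 15 Z 0.0458 Y -0.0072 0.012
stock -0.17 42 Z 0.0487 Y -0.0075 0.0129
stock -0.14 36 Z 0.0488 Y -0.0084 0.0127
stock -0.02 5 Z 0.0441 Y 0.0096 0.0134
Xmin -0.1758
blade 0.05 9 -0.0367 -0.0081 Y 0.0033
blade 0.07 23 -0.0413 -0.0049 Y 0.0037
blade 0.09 19 -0.0367 -0.0026 Y 0.0032
blade 0.11 17 -0.0309 -0.0038 Y 0.004
blade 0.13 24 -0.0276 -0.002 Y 0.0033
blade 0.15 2 -0.0311 -0.0183 Y 0.0039
upr 0.03 41 X p2,50 [-0.0244 -0.0003  0.0174] Y [0.0028 0.0233]
upr 0.05 33 X p2,50 [-0.0273  0.0008  0.0193] Y [0.002  0.0226]
upr 0.07 31 X p2,50 [-0.0051 -0.0004  0.0183] Y [0.004  0.0224]
upr 0.09 31 X p2,50 [-0.0039 -0.0005  0.0163] Y [0.003 0.023]
upr 0.11 32 X p2,50 [-0.005  -0.0011  0.0157] Y [0.0046 0.0229]
upr 0.13 43 X p2,50 [-0.0057 -0.0025  0.0151] Y [-0.0131  0.0224]
upr 0.15 52 X p2,50 [-0.0071 -0.0036  0.0152] Y [-0.0119  0.0224]
upr 0.17 77 X p2,50 [-0.008  -0.0037  0.0171] Y [-0.0124  0.0226]
upr 0.19 33 X p2,50 [-0.006   0.0023  0.014 ] Y [-0.0165  0.0217]
top
stock -0.2 12 Z 0.0484 Y -0.0073 0.01
stock -0.17 24 Z 0.0502 Y -0.0084 0.0113
stock -0.14 43 Z 0.0499 Y -0.0084 0.0113
Xmin -0.1767
```

>>> carry_out([
  [0.0005,-0.0025,-0.001],
  [0.001,-0.0045,-0.001],
  [0.0013,-0.006,-0.001],
  [0.0015,-0.007,-0.001],
  [0.0015,-0.007,-0.001],
  [0.0015,-0.007,-0.001],
], roll=[0,0,0,0,0,0])

```text
clock: 9.53
tool_pos: [0.4811, -0.2108, 0.0496]
eef_rot: [0.625, 0.781, 0.002, -0.004]
contact_force: [-3.0, 9.2, 14.9]
opening: 0.219
```

```bash
python3 m.py e;python3 an.py
```

```text
9.5333 [ 0.48108863 -0.21079402  0.04958146] 12.66212287587905 [ 0.62481384  0.78076221  0.0019526  -0.0037701 ] [-3.04864693  9.23975399 14.91147091] [ 1.16031966  0.51834293 -0.10157883] 0.21929723779361449
scene
stock -0.2 6 Z 0.0446 Y -0.0064 0.0065
stock -0.17 47 Z 0.0484 Y -0.0083 0.0129
stock -0.14 41 Z 0.0491 Y -0.0084 0.0139
stock -0.02 4 Z 0.0477 Y 0.0113 0.0128
Xmin -0.1715
blade 0.05 11 -0.0352 -0.0012 Y 0.004
blade 0.07 20 -0.0356 -0.0043 Y 0.004
blade 0.09 16 -0.0332 -0.0 Y 0.004
blade 0.11 16 -0.0254 -0.0 Y 0.0043
blade 0.13 23 -0.0256 -0.0002 Y 0.0042
blade 0.15 2 -0.0234 -0.0116 Y 0.0031
upr 0.03 41 X p2,50 [-0.0215  0.0005  0.0227] Y [-0.0214  0.0227]
upr 0.05 30 X p2,50 [-0.0119  0.0025  0.0178] Y [0.0044 0.0229]
upr 0.07 29 X p2,50 [-0.0009  0.0023  0.019 ] Y [0.0036 0.0226]
upr 0.09 32 X p2,50 [-0.0018  0.0022  0.0181] Y [0.0052 0.023 ]
upr 0.11 29 X p2,50 [-0.0016  0.0021  0.0185] Y [0.0043 0.0229]
upr 0.13 42 X p2,50 [-0.0027  0.001   0.0181] Y [-0.0121  0.0229]
upr 0.15 55 X p2,50 [-0.0026  0.0003  0.0186] Y [-0.0114  0.0231]
upr 0.17 69 X p2,50 [-0.003   0.0016  0.022 ] Y [-0.0166  0.0226]
upr 0.19 38 X p2,50 [-0.0017  0.0095  0.0204] Y [-0.0139  0.0212]
top
stock -0.2 12 Z 0.0473 Y -0.0079 0.0087
stock -0.17 21 Z 0.0501 Y -0.0079 0.0118
stock -0.14 50 Z 0.0506 Y -0.0074 0.0118
Xmin -0.1725
```

View pics/escene.png

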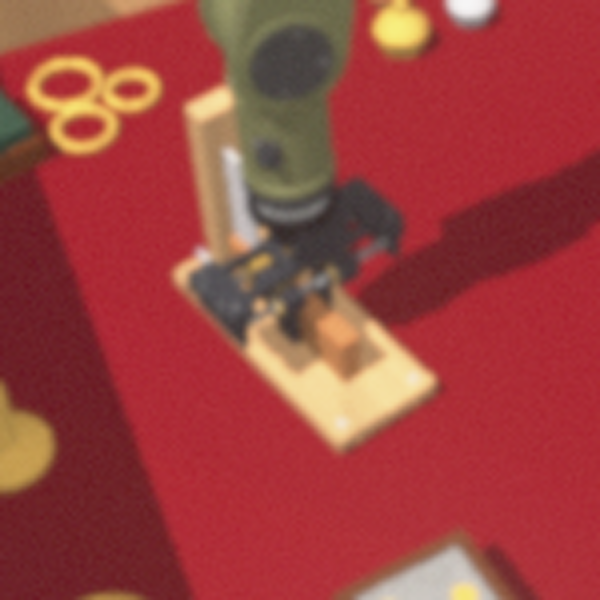

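>>> carry_out([
  [0.0003,-0.002,-0.0006],
  [0.0007,-0.004,-0.0006],
  [0.001,-0.006,-0.0006],
  [0.001,-0.006,-0.0006],
  [0.001,-0.006,-0.0006],
  [0.001,-0.006,-0.0006],
], roll=[-0.003,-0.006,-0.006,-0.006,-0.006,-0.006])

```text
clock: 10.13
tool_pos: [0.4816, -0.2123, 0.0496]
eef_rot: [0.626, 0.78, 0.004, -0.006]
contact_force: [-2.8, 11.5, 11.5]
opening: 0.224
```

```bash
python3 m.py f;python3 an.py; python3 -c "
from h import *
from scipy.spatial.transform import Rotation as R
print(R.from_quat(status.get_state()['eef_rot']).as_matrix()[:,2])"
```

```text
10.1333 [ 0.48164568 -0.21231673  0.04959136] 12.544792091419893 [ 0.62560292  0.78010957  0.00359549 -0.00609258] [-2.84550057 11.45305389 11.54247191] [ 1.54388187  0.38389443 -0.15495024] 0.22423173593250742
scene
stock -0.17 49 Z 0.0489 Y -0.007 0.0146
stock -0.14 39 Z 0.0488 Y -0.0081 0.0133
stock -0.11 4 Z 0.0485 Y -0.0055 0.0026
stock -0.02 6 Z 0.0449 Y 0.0104 0.0135
Xmin -0.1695
blade 0.05 10 -0.0324 -0.0034 Y 0.0042
blade 0.07 24 -0.1194 -0.0 Y 0.0042
blade 0.09 16 -0.0276 -0.0004 Y 0.0048
blade 0.11 16 -0.0252 -0.0015 Y 0.0042
blade 0.13 20 -0.0247 -0.0004 Y 0.0045
upr 0.03 31 X p2,50 [-0.0144  0.003   0.0171] Y [0.0063 0.0228]
upr 0.05 35 X p2,50 [-0.0198  0.0011  0.0163] Y [0.0042 0.0232]
upr 0.07 32 X p2,50 [-0.0015  0.0027  0.0224] Y [0.0044 0.0227]
upr 0.09 29 X p2,50 [-0.0012  0.0026  0.0208] Y [0.004  0.0228]
upr 0.11 32 X p2,50 [-0.0021  0.0035  0.0212] Y [0.0055 0.023 ]
upr 0.13 41 X p2,50 [-0.0007  0.0028  0.0196] Y [-0.011   0.0228]
upr 0.15 52 X p2,50 [-0.0007  0.0024  0.0207] Y [-0.0105  0.0221]
upr 0.17 75 X p2,50 [-0.0013  0.0037  0.0238] Y [-0.0141  0.0227]
upr 0.19 27 X p2,50 [0.0003 0.0091 0.0206] Y [-0.0128  0.0224]
top
stock -0.2 6 Z 0.0458 Y -0.0079 0.0089
stock -0.17 17 Z 0.0503 Y -0.0079 0.0112
stock -0.14 56 Z 0.0503 Y -0.0074 0.0118
Xmin -0.1708
[-0.00503793  0.01319908 -0.9999002 ]
```

```bash
cat > fit.py <<'E'
from h import *
c=np.array([.502,-.312,.024]); ex=np.array([.213,-.977,0]); ey=np.array([.977,.213,0])
U=[];S=[];B=[];T=[]
for i in range(8):
    s=snapshot('scene'); Q=P(s)-c; X=Q@ex;Y=Q@ey;Z=Q[...,2]; I=s['img'].astype(float); r,g,b=I[...,0],I[...,1],I[...,2]
    A=np.stack([X,Y,Z],-1)
    U.append(A[(abs(X)<.008)&(Y>.006)&(Y<.019)&(Z>.06)&(Z<.178)&(r>b*1.2)&(g>.6*r)])
    S.append(A[(X>-.167)&(X<-.125)&(abs(Y-.002)<.008)&(Z>.042)&(Z<.056)&(r>1.4*g)])
    B.append(A[(X>-.215)&(X<-.03)&(abs(Y)<.05)&(abs(Z)<.006)&(g>.6*r)])
    T.append(A[(abs(Y-.003)<.008)&(X<-.003)&(X>-.04)&(Z>.07)&(Z<.14)&(abs(r-g)<25)&(r>100)])
def fit(p,dep,ind):
    p=np.concatenate(p); A=np.c_[p[:,ind],np.ones(len(p))]; k=np.ones(len(p),bool)
    for _ in range(5):
        w=np.linalg.lstsq(A[k],p[k,dep],rcond=None)[0]; e=p[:,dep]-A@w; k=abs(e)<2.5*np.std(e[k])
    C=np.linalg.inv(A[k].T@A[k])*np.var(e[k]); return len(p),w.round(4),np.sqrt(np.diag(C)).round(4)
print('upright dX/d(Y,Z)',fit(U,0,[1,2])); print('stock dZ/d(X)',fit(S,2,[0])); print('board dZ/d(X,Y)',fit(B,2,[0,1]))
st=status.get_state(); print(st['clock'],st['tool_pos'],st['contact_force'],st['moment'])
E
python3 fit.py
```

```text
upright dX/d(Y,Z) (664, array([-0.0106, -0.006 ,  0.0028]), array([0.0164, 0.0018, 0.0003]))
stock dZ/d(X) (318, array([0.0221, 0.0524]), array([0.008 , 0.0012]))
board dZ/d(X,Y) (5103, array([ 0.0025,  0.0007, -0.0003]), array([0.0006, 0.0008, 0.0001]))
10.6333 [ 0.48164078 -0.212305    0.04958403] [-3.43608589 11.80132343 11.11927724] [ 1.58081544  0.41380248 -0.1233121 ]
```

>>> carry_out([
  [0.001,-0.0055,-0.0008],
  [0.0012,-0.006,-0.0008],
  [0.0012,-0.0065,-0.001],
  [0.0012,-0.0065,-0.001],
  [0.0012,-0.0065,-0.001],
  [0.0012,-0.0065,-0.001],
], roll=[-0.004,-0.004,-0.004,-0.004,-0.004,-0.004])

```text
clock: 11.13
tool_pos: [0.4817, -0.2124, 0.0495]
eef_rot: [0.625, 0.78, 0.006, -0.01]
contact_force: [-5.9, 14.9, 16.7]
opening: 0.224
```

```bash
python3 m.py g; python3 an.py|grep Xmin; python3 fit.py
```

```text
11.1333 [ 0.48173037 -0.21244512  0.0495344 ] 12.610603753093727 [ 0.62513073  0.78043869  0.00561079 -0.00977446] [-5.87588122 14.86258966 16.69072402] [ 2.35479308  0.65872453 -0.14435228] 0.22415803878372556
Xmin -0.1702
Xmin -0.1712
upright dX/d(Y,Z) (688, array([ 0.0055, -0.0029,  0.0023]), array([0.0153, 0.0017, 0.0003]))
stock dZ/d(X) (319, array([0.0121, 0.0509]), array([0.0079, 0.0012]))
board dZ/d(X,Y) (5144, array([ 0.0003, -0.0011, -0.0007]), array([0.0006, 0.0009, 0.0001]))
11.6333 [ 0.48170521 -0.21244558  0.04951283] [-4.54396042 16.1676639  17.88025874] [ 2.37267467  0.69803106 -0.17683599]
```

View pics/gscene.png

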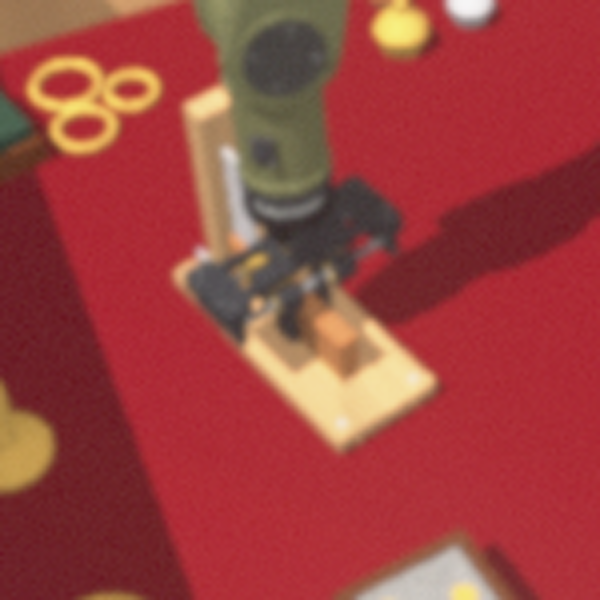

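```bash
python3 - <<'E'
from h import *
s=snapshot('top'); W=P(s); z=W[...,2];x=W[...,0];y=W[...,1]
m=(abs(x-.5)<.11)&(abs(y-.16)<.16)&(z>.053)&(z<.066); print(cv2.minAreaRect((W[m][:,:2]*1000).astype(np.float32)))
for q in ['copper_cup','brass_bowl','candle_holder','tin']: 
    r=tip_of(s,q); print(q,[np.round(d['pixel']).tolist() for d in r[:1]])
save(s['img'],'top9.png'); st=status.get_state(); print(st['clock'],st['contact_force'],st['tool_pos'],st['opening'])
E
python3 fit.py
```

```text
((516.6472778320312, 167.10946655273438), (121.7010498046875, 200.8678741455078), 4.826014518737793)
copper_cup [[211.0, 124.0]]
brass_bowl [[280.0, 122.0]]
candle_holder [[364.0, 117.0]]
tin [[113.0, 194.0]]
11.8833 [-5.15343949 16.28688087 16.96119966] [ 0.48173317 -0.21244132  0.0495217 ] 0.2202310010644272
upright dX/d(Y,Z) (677, array([0.0051, 0.0012, 0.0017]), array([0.0167, 0.0018, 0.0003]))
stock dZ/d(X) (322, array([-0.0014,  0.0488]), array([0.0086, 0.0013]))
board dZ/d(X,Y) (5130, array([ 0.0011,  0.002 , -0.0005]), array([0.0006, 0.0009, 0.0001]))
12.2833 [ 0.48173059 -0.2124416   0.04951981] [-3.46200764 15.2406087  17.70795639] [ 2.38772485  0.68093162 -0.17971691]
```

View pics/top9.png

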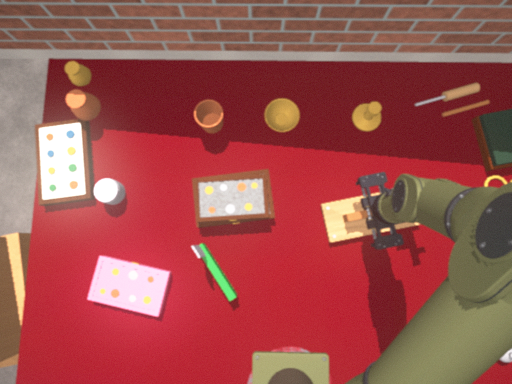

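The picture shows the cases at (232,199), in the same place as before, and the bystanders unmoved. The pose and push are steady and the upright is square, so I'm handing in.

```bash
python3 -c "
from plant import finish_job; print(finish_job())"
```

```text
the job is handed in; nothing more can be done
None
```

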